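# Nudge the stage plate home in the microscope's light base

### The arm

A 6-joint arm with a two-finger parallel gripper is mounted at the origin on the work surface. World frame = base frame: x ahead of the robot, y to its left, z up, the work surface at z = 0. Lengths are in m, angles in degrees, forces in N, time in s.
With the tool pointing down it reaches from about 0.4 to 0.825 m from the base axis. Payload 7 kg.
Tool frame: the origin (TCP) lies midway between the tips of the shut fingers; the grasp point (between the pads) lies 19 mm behind it; z points along the fingers, y is the line along which they close (so a half turn about z gives the same grasp; the last joint's range is limited). The gripper opens to 88 mm and grips with 3 to 60 N. Pads are 19 mm wide; open, the fingers measure 130 mm over their backs; the gripper's body (78 mm by 193 mm) begins 47 mm behind the grasp point.
Start: joints at [90.82, 20.546, 0.682, 0, -70.136, -16.507], TCP at [0.183, 0.65, 0.195] pointing down, gripper open.
Joint ranges: [-176.03, 176.03], [-82.01, 121.73], [-58.28, 71.71], [-173.87, 95.51], [-174.79, -0.11], [-173.66, 173.66]. Speed limits (degrees/s): [136.94, 136.94, 172.46, 180, 180, 180].

### API

Orientations are given as a 3x3 rotation matrix whose columns are the frame's x, y, z axes.
In Python, from rig import robot gives the robot as it stands. Calls block until the motion is done:
- robot.goto(position, orientation): joint-space move of the TCP to a pose.
- robot.servo_line(position, ori=None, speed=0.15): straight line of the TCP; ori=None keeps the orientation; speed is the mean speed in m/s.
- robot.movej(angles): joint-space move.
- robot.move_gripper(opening): opening from 0.0 (shut) to 1.0 (fully open); the grip force is fixed at half the most; returns when the fingers have stopped.
- robot.dwell(seconds).
- robot.ik(position, orientation): joint angles nearest the present ones, or None.
- robot.grab_frame(name): name is "scene" or "side" or "wrist"; returns (picture, depth): 384x512x3 uint8, red, green, blue; 384x512 float32, m along the optical axis (not along the pixel's ray), 0 where there is no reading.
- robot.camera_info(name): a dict with "vfov" (degrees; the focal length in pixels is half the picture's height over the tangent of half this angle, whatever the lens; pixels are square), "cx", "cy" (the principal point, pixels), "view" (4x4, takes a point from world to camera coordinates); the wrist camera has in their place "T_tool_cam" (4x4, takes a point from camera to tool coordinates, whose origin is the TCP and whose axes are the flange's). Camera axes: x right, y down, z forward; pixel columns grow to the right and rows downward; lengths in m; the calibration is good to about 2 mm. A picture is of the moment at which its call begins: read the wrist's pose just before it. camera_info takes no time and is no camera call.
A pose or a line that the arm cannot do raises robot.Unreachable and nothing moves.
- robot.job_done(): hands the job in; it is judged then, once.
Readings, each from a call of its own:
- robot.read_t(): time.
- robot.read_qpos(): joint angles.
- robot.read_qvel(): joint speeds.
- robot.read_effort(): joint torques, N m.
- robot.read_position(): TCP position.
- robot.read_tcp_rot(): TCP orientation.
- robot.read_force(): force on the tool from outside, world axes, zero at the start.
- robot.read_ft_torque(): the same for the moment, N m.
- robot.read_grip_width(): opening from 0.0 (shut) to 1.0 (fully open).
- robot.read_finger_force(): force on a finger pad.
Only numpy, scipy, OpenCV 4.12 (cv2) and the standard library are available. Lean on these libraries where they do the work, as an engineer would, in place of code of your own. Each camera call takes 0.05 s, during which the arm holds its last target. There are 200 camera calls.

### The job

The round black stage plate has been left lying on the deck of the ivory-white microscope light base. Push it across the deck with your fingertips, without picking it up, until it drops over the rim into the round recess and sits fully home, flat and flush with the deck. Leave the small dish on the deck, the beaker and the tip box where they are, and finish clear of everything.

Things in the scene. Friction and masses are not known exactly. Their poses are not given: they have to be found in the camera images.
- stage_plate: loose matt black plastic disc, the stage plate: diameter 60 mm, thickness 8 mm, about 35 g, plain on both faces. Origin at the centre of its underside, z up. It starts lying flat on the deck of the light base, beside the recess.
- light_base: fixed ivory-white flat box, a microscope's light base: 210 mm (its x) by 310 mm (its y), flat deck 45 mm above the bench. Origin at the centre of its underside, z up; its -x side has a knob and a switch, only for looks. The recess is centred at x 0, y +70 mm; the plate starts at y -100 to 0 mm, x -45 to +45 mm; the dish stands near the +x +y corner.
- recess (a point): centre of the round recess's mouth, at deck height (45 mm above the bench). The recess is 64 mm in diameter (2 mm of play round the plate) and 8 mm deep, with a flat dark grey bottom and a small chamfer at the rim, so the seated plate is flush with the deck and its underside is 8 mm below this point.
- dish: bystander: small round pinkish lidded dish, diameter 38 mm, 12 mm high, loose, on the deck beyond the recess. Origin at the centre of its underside.
- beaker: bystander: clear plastic beaker, diameter about 84 mm, 105 mm high, loose on the bench to the robot's left of the light base. Origin at the centre of its underside.
- tip_box: bystander: grey box with a clear lid, 87 x 122 x 67 mm high, loose on the bench to the robot's right of the light base. Origin at the centre of its underside.
Not all that is in view belongs to the job. There is more than one size of the stage_plate; the job needs the middle-sized.

How it is judged (in metres and radians):
At the end, for the whole second after the job is handed in: The stage plate rests in the recess: centre within 4 mm of the recess's centre, underside within 1.5 mm of the recess's bottom, tilted less than 0.03 rad, at rest; dish, beaker and tip box within 15 mm of where they stood (horizontal distance between stage_plate and recess below 0.004 m and z of stage_plate in the frame of light_base between 0.0355 and 0.0385 m and angle between stage_plate's own z axis and vertical below 0.03 rad and linear speed of stage_plate below 0.01 m/s and distance of each of dish, beaker, tip_box from where it was at the start of the episode below 0.015 m); the robot touches nothing.
It fails at once if the plate is lifted: its underside (centre) is more than 10 mm above the deck (z of stage_plate in the frame of light_base above 0.055 m).
It fails at once if the plate is tipped up by more than 0.5 rad (angle between stage_plate's own z axis and vertical above 0.5 rad).
It fails at once if the plate is pushed off the light base (z of stage_plate in the frame of light_base below 0.025 m).
It fails at once if the dish, the beaker or the tip box is moved by more than 15 mm (distance of any of dish, beaker, tip_box from where it was at the start of the episode above 0.015 m).
It also fails if it takes over 48 s, if anything falls off the work surface, if the arm or the gripper's body presses on something with over 40 N, if the wrist force passes 120 N, or if a joint passes its speed limit or range.

## Working session

There is one attempt and no reset: what is moved stays moved. The work goes in short steps, each a Python script; the robot and the scene stay as the last script left them, time stands still between calls to the robot, and variables do not carry over. Pictures are saved under pics/ and viewed, at most 10 in all, crops included, and the job is handed in when it is done.

```bash
mkdir -p pics; ls; python3 - <<'E'
from rig import robot
import cv2,numpy as np
ims=[]
for n in("scene","side"):
    im,d=robot.grab_frame(n); np.savez(f"pics/{n}0.npz",im=im,d=d); cv2.imwrite(f"pics/{n}0.png",im[...,::-1])
    print(n,robot.camera_info(n))
print(robot.read_t(),robot.camera_info("wrist"),robot.read_tcp_rot())
E
```

```text
pics
scene {'vfov': 50.38233687083497, 'cx': 256.67069602258533, 'cy': 195.51588407963746, 'view': array([[ 0.69723835,  0.7168374 ,  0.00167917, -0.4236751 ],
       [ 0.47188903, -0.45722128, -0.75383649, -0.23854355],
       [-0.53961044,  0.52639609, -0.65705991,  1.41094296],
       [ 0.        ,  0.        ,  0.        ,  1.        ]])}
side {'vfov': 57.1519267011263, 'cx': 245.2699283331905, 'cy': 189.22017360910777, 'view': array([[-0.96306891, -0.26922962, -0.00369854,  0.58617563],
       [-0.13555815,  0.49668578, -0.85727896,  0.13335534],
       [ 0.2326419 , -0.82511735, -0.51483891,  0.88912042],
       [ 0.        ,  0.        ,  0.        ,  1.        ]])}
0.1 {'vfov': 58.13979295127784, 'cx': 255.25753815973135, 'cy': 186.99078741277594, 'T_tool_cam': array([[-6.45129636e-04, -9.51423775e-01, -3.07883717e-01,
         8.32934040e-02],
       [ 9.99999790e-01, -5.93935564e-04, -2.59984791e-04,
         9.26910004e-04],
       [ 6.44926227e-05, -3.07883820e-01,  9.51423959e-01,
        -1.89436823e-01],
       [ 0.00000000e+00,  0.00000000e+00,  0.00000000e+00,
         1.00000000e+00]])} [[ 9.62730067e-01 -2.70463947e-01 -2.66825423e-04]
 [-2.70464042e-01 -9.62728958e-01 -1.46799086e-03]
 [ 1.40158040e-04  1.48544562e-03 -9.99998887e-01]]
```

View pics/scene0.png

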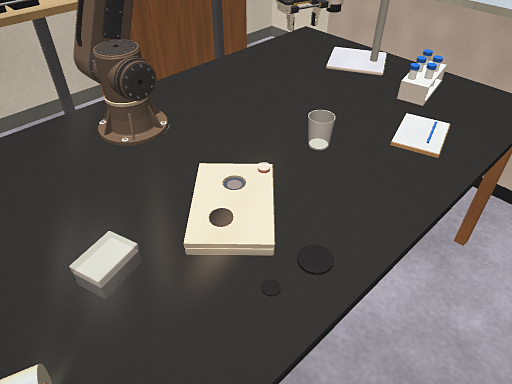

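View pics/side0.png

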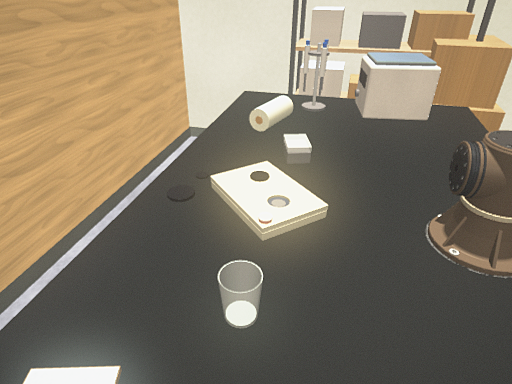

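In the scene view there are three black discs: (221,217) on the deck, (315,259) large and (271,287) small, both on the bench. The one on the deck should be the middle-sized plate, which I'll check by measured diameter. The recess is at (234,183), the dish at (264,168), the beaker at (320,130) and the tip box at (105,262).

```bash
cat > h.py <<'E'
import numpy as np,cv2
def world(info,d,T=None):
    f=192/np.tan(np.radians(info["vfov"]/2)); v,u=np.mgrid[:384,:512]
    P=np.stack([(u-info["cx"])/f*d,(v-info["cy"])/f*d,d],-1)
    M=np.linalg.inv(info["view"]) if T is None else T@info["T_tool_cam"]
    return P@M[:3,:3].T+M[:3,3]
E
python3 - <<'E'
from h import *
from rig import robot
for n,seeds in(("scene",dict(plate=(221,217),big=(315,259),small=(271,287),recess=(234,183),dish=(264,168))),("side",dict(plate=(260,176),recess=(278,203),dish=(265,220)))):
    z=np.load(f"pics/{n}0.npz");im,d=z["im"],z["d"]
    W=world(robot.camera_info(n),d); g=im.max(2)
    print(n)
    for k,(u,v) in seeds.items(): print(k,W[v,u].round(4),im[v,u])
    deck=((abs(W[...,2]-.045)<.006)&(g>150)&(W[...,0]>.3)&(W[...,0]<1)&(abs(W[...,1])<.7)&(d>0)).astype(np.uint8)
    nl,lab,st,ce=cv2.connectedComponentsWithStats(deck); i=1+st[1:,4].argmax(); m=(lab==i)
    P=W[m]; r=cv2.minAreaRect(P[:,:2].astype(np.float32)*1000);print("deck",r,np.median(P[:,2]))
    dark=((g<90)&(W[...,2]>.035)&(W[...,2]<.07)).astype(np.uint8)
    u,v=seeds["plate"];nl,lab,_,_=cv2.connectedComponentsWithStats(dark);Q=W[lab==lab[v,u]]
    print("plate",cv2.minEnclosingCircle(Q[:,:2].astype(np.float32)*1000),np.median(Q[:,2]),len(Q))
z=np.load("pics/scene0.npz");im=z["im"]
cv2.imwrite("pics/crop.png",cv2.resize(im[150:310,170:350,::-1],None,fx=4,fy=3.75)[:600,:])
E
```

```text
scene
plate [ 0.5949 -0.1093  0.0526] [102  88  76]
big [ 0.8215 -0.0188  0.0134] [45 44 44]
small [ 0.8018 -0.1449  0.0064] [48 47 47]
recess [0.5057 0.0124 0.0381] [166 152 145]
dish [0.5319 0.1021 0.0565] [243 234 222]
deck ((558.1566772460938, -40.27241516113281), (210.025146484375, 317.6746826171875), 44.9367561340332) 0.04587141860491939
plate ((-298.1851806640625, 970.825439453125), 2112.02685546875) 0.0007809975953882442 195756
side
plate [ 0.5882 -0.0945  0.0549] [130 119  96]
recess [0.5114 0.0081 0.0345] [223 214 194]
dish [0.5222 0.1259 0.0565] [251 249 233]
deck ((560.4241333007812, -39.96269226074219), (212.5229034423828, 315.43341064453125), 45.092647552490234) 0.04382899972689153
plate ((457.2663879394531, -970.5425415039062), 1797.600341796875) -0.0006590021119314282 196074
```

View pics/crop.png

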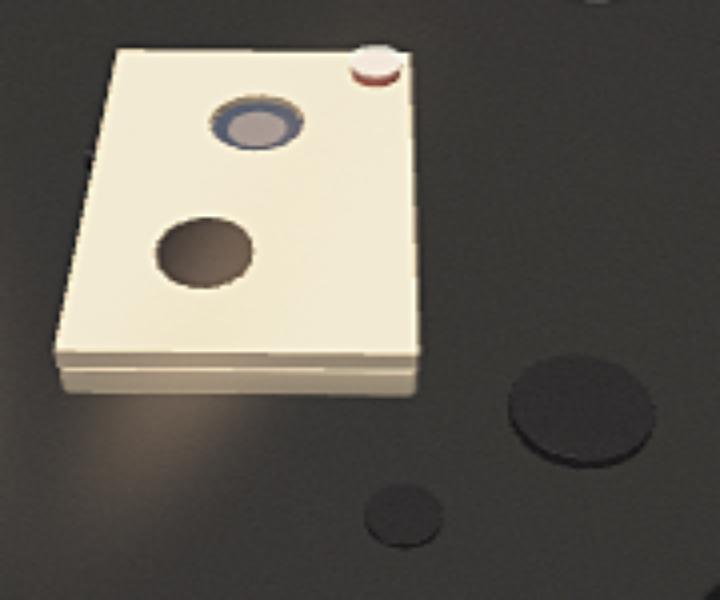

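The crop confirms it: the disc on the deck, at crop (205,252), lies between the big one at (580,410) and the small one at (403,515) in size. The light base is yawed about 45°, with its centre near (0.559,-0.040). That puts the recess near (0.510,0.010) and the plate near (0.59,-0.10). Next I'll hover and take one close look.

```bash
cat >> h.py <<'E'
def ori(a):  # tool down, tool x along angle a
    c,s=np.cos(a),np.sin(a); return np.array([[c,s,0],[s,-c,0],[0,0,-1.]])
E
python3 - <<'E'
from h import *
from rig import robot
z=np.load("pics/scene0.npz");W=world(robot.camera_info("scene"),z["d"]);print("beaker",W[146,318],"box",W[250,105])
p=np.array([.592,-.101]);r=np.array([.510,.0095]);u=(r-p);a=np.arctan2(u[1],u[0]);m=(p+r)/2
for s in(a,a+np.pi):
    print(s,robot.ik([*m,.26],ori(s)),robot.ik([*p,.06],ori(s)))
E
```

```text
beaker [0.53333544 0.34313086 0.01727869] box [ 0.50856403 -0.3693377   0.06689457]
2.2092102701703213 [  15.55143122    6.91817604   -8.87536815    0.          -74.20645581
 -158.97300668] [   8.94303464   20.39921144  -18.77239812    0.          -50.82839044
 -152.36461011]
5.3508029237601145 [ 15.55143122   6.91817604  -8.87536815   0.         -74.20645581
  21.02699332] [  8.94303464  20.39921144 -18.77239812   0.         -50.82839044
  27.63538989]
```

```bash
python3 - <<'E'
from h import *
from rig import robot
a=2.2092+np.pi
robot.servo_line([.183,.65,.27])
robot.goto([.551,-.046,.26],ori(a)); robot.dwell(.2)
T=np.eye(4);T[:3,:3]=robot.read_tcp_rot();T[:3,3]=robot.read_position()
im,d=robot.grab_frame("wrist");np.savez("pics/w1.npz",im=im,d=d,T=T);cv2.imwrite("pics/w1.png",im[...,::-1])
print(robot.read_t(),T[:3,3],robot.read_force(),robot.read_grip_width())
E
```

```text
3.775 [ 0.55110013 -0.04555563  0.25994109] [ 0.06751434  0.7151163  -1.01037884] 0.9991991015826579
```

View pics/w1.png

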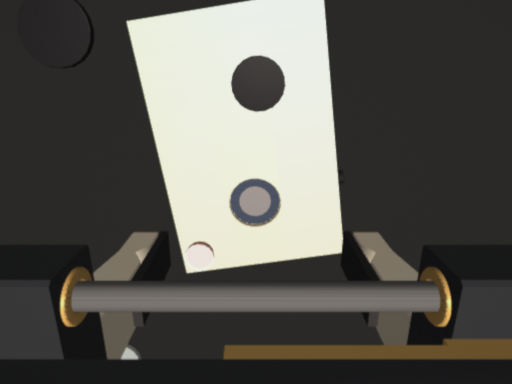

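The wrist view shows the plate at (258,83), the recess at (255,202) with its dark floor ring and a lighter centre, and the dish at (200,256). Next I'll fit ellipses and intersect the rays with the known heights.

```bash
cat >> h.py <<'E'
def measure(im,T,info,seed,z,thr=140):
    """blob darker than thr about seed -> world centre and diameters on plane z"""
    f=192/np.tan(np.radians(info["vfov"]/2)); m=(im.max(2)<thr).astype(np.uint8)
    _,lab,st,_=cv2.connectedComponentsWithStats(m); c=(lab==lab[seed[1],seed[0]]).astype(np.uint8)
    k=max(cv2.findContours(c,cv2.RETR_EXTERNAL,cv2.CHAIN_APPROX_NONE)[0],key=len)[:,0].astype(float)
    M=T@info["T_tool_cam"]; R=np.c_[(k[:,0]-info["cx"])/f,(k[:,1]-info["cy"])/f,np.ones(len(k))]@M[:3,:3].T
    P=M[:3,3]+R*((z-M[2,3])/R[:,2])[:,None]
    return cv2.fitEllipse((P[:,:2]*1000).astype(np.float32))
E
python3 - <<'E'
from h import *
from rig import robot
z=np.load("pics/w1.npz");im,T,d=z["im"],z["T"],z["d"];i=robot.camera_info("wrist")
print("plate",measure(im,T,i,(258,83),.0525)); 
for t in(110,140,180): print("recess",measure(im,T,i,(235,202),.045,t))
W=world(i,d,T)
for n,(u,v) in dict(plate=(258,83),rec=(255,202),dish=(200,253),deck=(215,150),ring=(236,202)).items(): print(n,W[v,u].round(4),im[v,u])
g=((im.max(2)>170)&(abs(W[...,2]-.045)<.006)).astype(np.uint8);_,l,s,_=cv2.connectedComponentsWithStats(g)
k=1+s[1:,4].argmax();print(cv2.minAreaRect((W[l==k][:,:2]*1000).astype(np.float32)))
E
```

```text
plate ((592.8645629882812, -108.14344787597656), (57.28062057495117, 57.734901428222656), 114.40458679199219)
recess ((511.20208740234375, 7.599963665008545), (57.99374008178711, 59.55352020263672), 124.65180206298828)
recess ((510.92498779296875, 8.160871505737305), (60.99211120605469, 61.18894958496094), 44.854000091552734)
recess ((510.7799377441406, 8.192819595336914), (62.18010711669922, 62.37406921386719), 82.31829833984375)
plate [ 0.593  -0.1089  0.0524] [62 59 57]
rec [0.5089 0.0099 0.0366] [160 150 146]
dish [0.528  0.1023 0.0547] [236 227 219]
deck [ 0.5883 -0.0171  0.0445] [237 238 222]
ring [0.5281 0.0249 0.0349] [76 82 96]
((559.8014526367188, -40.66450500488281), (210.39169311523438, 310.5682373046875), 44.9728889465332)
```

Everything agrees: the recess at (0.5106,0.0085), the plate at (0.5928,-0.108) on the deck, and the base measuring 210x310. I'll turn the tool so the camera looks back at the plate, set the fingers about 40 mm apart so the disc centres itself, and push it to about 25 mm short.

```bash
cat >> h.py <<'E'
def look(robot,name):
    T=np.eye(4);T[:3,:3]=robot.read_tcp_rot();T[:3,3]=robot.read_position()
    im,d=robot.grab_frame("wrist");np.savez(f"pics/{name}.npz",im=im,d=d,T=T);cv2.imwrite(f"pics/{name}.png",im[...,::-1]); return im,d,T
E
python3 - <<'E'
from h import *
from rig import robot
p=np.array([.5928,-.108]);r=np.array([.5106,.0085]);L=np.linalg.norm(r-p);u=(r-p)/L;a=np.arctan2(u[1],u[0])
print(L,a,robot.ik([*(r-.03*u),.049],ori(a)))
b=p-.056*u
robot.goto([*b,.15],ori(a)); robot.move_gripper(.45)
robot.servo_line([*b,.0488],speed=.06); print(robot.read_force(),robot.read_position(),robot.read_grip_width())
e=r-(.032+.025)*u
robot.servo_line([*e,.0488],speed=.04); robot.dwell(.2)
print(robot.read_force(),robot.read_position(),robot.read_t()); look(robot,"w2")
E
```

```text
0.14258011782853872 2.185257047434639 [  19.55713203   15.1521955   -28.60787776    0.          -46.23992674
 -164.35112606]
[-0.2899428   0.31834986  0.18317243] [ 0.62533127 -0.15374731  0.0491897 ] 0.4511808077942485
[ 0.34025022  0.64178015 -0.31323859] [ 0.54347883 -0.03809923  0.04880123] 12.9583
```

View pics/w2.png

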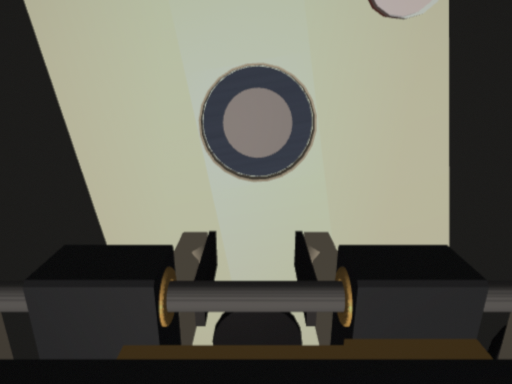

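The plate is at (257,330), behind the fingers, so they passed over it. The tips of a partly open gripper must sit higher than the TCP. I'll measure the tip height and the plate position from depth.

```bash
python3 - <<'E'
from h import *
from rig import robot
i=robot.camera_info("wrist")
for n in("w2","w1"):
    z=np.load(f"pics/{n}.npz");im,T,d=z["im"],z["T"],z["d"]; W=world(i,d,T)
    L=(W-T[:3,3])@T[:3,:3]
    for lo,hi in((150,215),(295,340)) if n=="w2" else ((100,175),(340,420)):
        m=np.zeros(d.shape,bool);m[225:325,lo:hi]=1
        q=L[m&(d>0)&(W[...,2]>T[2,3]-(.003 if n=="w2" else .1))&(d>.05)]
        print(n,"tips tool z max",np.percentile(q[:,2],[50,90,98,100]).round(4),"at",q[q[:,2].argmax()].round(4), "x,y range",q[:,:2].min(0).round(3),q[:,:2].max(0).round(3))
z=np.load("pics/w2.npz");im,T,d=z["im"],z["T"],z["d"];W=world(i,d,T)
print("plate pt",W[330,257],T[:3,3]); g=(abs(W[...,2]-.053)<.004)&(im.max(2)<60); g[:300]=0
Q=W[g];print(len(Q),Q.min(0),Q.max(0),cv2.minEnclosingCircle((Q[:,:2]*1000).astype(np.float32)))
print("recess",measure(im,T,i,(212,122),.045,140))
E
```

```text
w2 tips tool z max [-0.109  -0.0491 -0.0387  0.0029] at [-0.0027 -0.0601  0.0029] x,y range [-0.015 -0.062] [ 0.039 -0.011]
w2 tips tool z max [-0.0768 -0.0434 -0.0355  0.003 ] at [-0.0149  0.05    0.003 ] x,y range [-0.073  0.009] [0.038 0.05 ]
w1 tips tool z max [-0.0776 -0.0443 -0.0357 -0.0305] at [-0.0046 -0.0451 -0.0305] x,y range [-0.01  -0.063] [ 0.033 -0.022]
w1 tips tool z max [-0.0815 -0.0449 -0.0358 -0.0301] at [ 0.0008  0.0434 -0.0301] x,y range [-0.01  0.02] [0.033 0.062]
plate pt [ 0.58655806 -0.09916912  0.0520022 ] [ 0.54347883 -0.03809923  0.04880123]
2642 [ 0.56274772 -0.12486326  0.04908745] [ 0.61651782 -0.0777216   0.05436934] ((590.9115600585938, -105.87226867675781), 29.088123321533203)
recess ((510.4911193847656, 8.683177947998047), (62.94732666015625, 63.30073928833008), 125.3900146484375)
```

```bash
python3 - <<'E'
from h import *
from rig import robot
i=robot.camera_info("wrist")
z=np.load("pics/w2.npz");im,T,d=z["im"],z["T"],z["d"]; W=world(i,d,T);L=(W-T[:3,3])@T[:3,:3]
for u in(186,195,205,211,214):
    print(u,[ (v,*(L[v,u]*1000).round().astype(int),int(im[v,u].max())) for v in range(222,336,8)])
E
python3 - <<'E'
import cv2;im=cv2.imread("pics/w2.png");cv2.imwrite("pics/w2c.png",cv2.convertScaleAbs(cv2.resize(im[210:360,150:350],None,fx=4,fy=4),alpha=1.8,beta=25))
E
```

```text
186 [(222, np.int64(-1), np.int64(-43), np.int64(4), 187), (230, np.int64(-7), np.int64(-44), np.int64(5), 184), (238, np.int64(11), np.int64(-33), np.int64(-43), 72), (246, np.int64(11), np.int64(-32), np.int64(-51), 71), (254, np.int64(11), np.int64(-31), np.int64(-57), 71), (262, np.int64(11), np.int64(-29), np.int64(-65), 71), (270, np.int64(11), np.int64(-28), np.int64(-70), 71), (278, np.int64(11), np.int64(-27), np.int64(-76), 71), (286, np.int64(32), np.int64(-19), np.int64(-112), 36), (294, np.int64(30), np.int64(-19), np.int64(-114), 71), (302, np.int64(28), np.int64(-19), np.int64(-115), 87), (310, np.int64(26), np.int64(-19), np.int64(-115), 80), (318, np.int64(5), np.int64(-25), np.int64(-91), 66), (326, np.int64(3), np.int64(-24), np.int64(-93), 66), (334, np.int64(0), np.int64(-25), np.int64(-93), 67)]
195 [(222, np.int64(-1), np.int64(-38), np.int64(4), 187), (230, np.int64(-7), np.int64(-38), np.int64(4), 184), (238, np.int64(11), np.int64(-29), np.int64(-43), 70), (246, np.int64(11), np.int64(-28), np.int64(-50), 71), (254, np.int64(9), np.int64(-27), np.int64(-54),
[... 2344 characters left out ...]
10), np.int64(-21), np.int64(-40), 11), (246, np.int64(6), np.int64(-21), np.int64(-42), 9), (254, np.int64(2), np.int64(-21), np.int64(-41), 10), (262, np.int64(-1), np.int64(-21), np.int64(-44), 11), (270, np.int64(-5), np.int64(-21), np.int64(-44), 15), (278, np.int64(-9), np.int64(-21), np.int64(-45), 96), (286, np.int64(32), np.int64(-12), np.int64(-113), 36), (294, np.int64(31), np.int64(-12), np.int64(-114), 72), (302, np.int64(29), np.int64(-11), np.int64(-115), 87), (310, np.int64(26), np.int64(-12), np.int64(-114), 85), (318, np.int64(-71), np.int64(-29), np.int64(4), 183), (326, np.int64(-78), np.int64(-29), np.int64(4), 161), (334, np.int64(-79), np.int64(-28), np.int64(-2), 46)]
```

View pics/w2c.png

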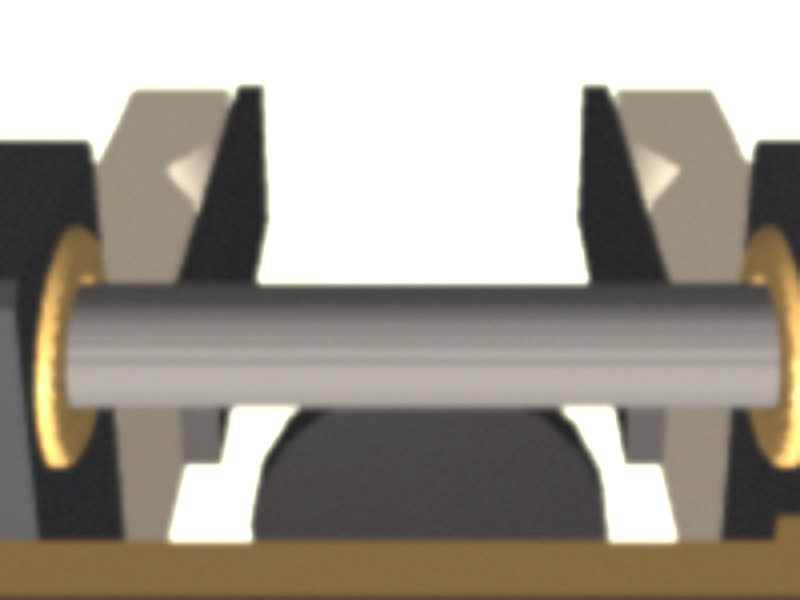

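Depth puts the pad faces at y=±21 mm, as commanded, but the finger ends at about tool z -37 mm, so they sit about 37 mm behind the reported TCP. That explains passing over the plate, which has barely moved. I'll go back behind it, re-measure it, and feel down for the deck in small steps.

```bash
python3 - <<'E'
from h import *
from rig import robot
p=np.array([.5912,-.1062]);r=np.array([.5106,.0086]);u=(r-p)/np.linalg.norm(r-p);a=np.arctan2(u[1],u[0])
b=p-.056*u; x=robot.read_position(); i=robot.camera_info("wrist")
robot.servo_line([*x[:2],.12],speed=.15); robot.servo_line([*b,.12],ori(a),speed=.15); robot.dwell(.1)
im,d,T=look(robot,"w3"); M=np.linalg.inv(T@i["T_tool_cam"]); q=M@[*p,.053,1]; f=192/np.tan(np.radians(i["vfov"]/2))
s=(int(i["cx"]+f*q[0]/q[2]),int(i["cy"]+f*q[1]/q[2])); pl=measure(im,T,i,s,.053,100); print("plate",s,pl)
robot.servo_line([*b,.030],speed=.08); robot.dwell(.2); f0=robot.read_force(); z=.030; print(f0)
while z>.004:
    z-=.0015; robot.servo_line([*b,z],speed=.03); df=robot.read_force()-f0
    if abs(df[2])>3: break
print("contact z",z,df,robot.read_position(),robot.read_t())
robot.servo_line([*b,robot.read_position()[2]+.003],speed=.05); print(robot.read_force(),robot.read_position())
E
```

```text
plate (256, 116) ((592.6412963867188, -107.81944274902344), (57.251468658447266, 57.369911193847656), 136.0872039794922)
[ 0.2159706  -0.28448344 -0.97087678]
contact z 0.011999999999999988 [-4.62126393  1.97753389 12.35528251] [ 0.62360784 -0.15209032  0.01353172] 19.3333
[ 0.08597472  0.31136176 -1.31931941] [ 0.62355424 -0.15201604  0.01669583]
```

I felt the deck at TCP z≈0.013, so at 0.0165 the tips are about 3 mm above it. Now to push.

```bash
python3 - <<'E'
from h import *
from rig import robot
p=np.array([.5927,-.1079]);r=np.array([.5106,.0086]);u=(r-p)/np.linalg.norm(r-p);a=np.arctan2(u[1],u[0])
i=robot.camera_info("wrist")
robot.servo_line([*(r-.0514*u),.0163],ori(a),speed=.035); print(robot.read_force(),robot.read_position(),robot.read_t())
im,d,T=look(robot,"w4");W=world(i,d,T)
g=((im.max(2)<90)&(abs(W[...,2]-.053)<.004)&(((W[...,:2]-r+.02*u)**2).sum(-1)<.05**2))
Q=W[g];print(len(Q),cv2.minEnclosingCircle((Q[:,:2]*1000).astype(np.float32)), "expect",r-.02*u)
E
```

```text
[-0.0152848  -0.85218474  0.688321  ] [ 0.5402474  -0.03342946  0.01629854] 23.875
12216 ((526.649658203125, -13.83948040008545), 38.233909606933594) expect [ 0.52212099 -0.0077483 ]
```

View pics/w4.png

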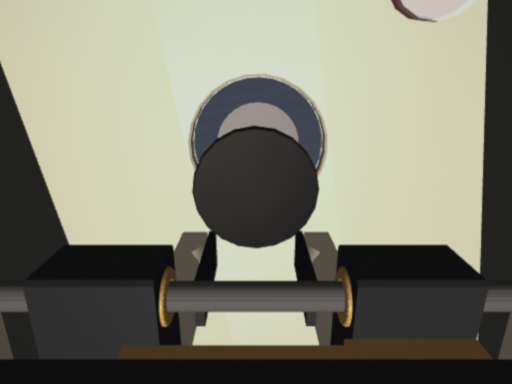

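The plate, at (256,187), is now held centred by the fingertips and overlaps the recess, whose centre is about (257,141). I'll convert those two pixels and then push the remaining distance.

```bash
python3 - <<'E'
from h import *
from rig import robot
r=np.array([.5106,.0086]);p=np.array([.5927,-.1079]);u=(r-p)/np.linalg.norm(r-p);a=np.arctan2(u[1],u[0]);v=np.array([-u[1],u[0]])
i=robot.camera_info("wrist");T=np.load("pics/w4.npz")["T"];M=T@i["T_tool_cam"];f=192/np.tan(np.radians(i["vfov"]/2))
def ray(px,z):
    d=M[:3,:3]@[(px[0]-i["cx"])/f,(px[1]-i["cy"])/f,1]; return (M[:3,3]+d*(z-M[2,3])/d[2])[:2]
P=ray((255.7,187),.053);R=ray((257.5,141),.045)
print("plate",P,"recess",R,"gap along/lat",(R-P)@u,(R-P)@v,"prior",(r-P)@u,(r-P)@v,"offset TCP->plate",(P-T[:2,3])@u)
x=robot.read_position()[:2]; off=(P-x)@u
lat=(((R+r)/2-P)@v); tgt=x+u*((((R+r)/2-P)@u)+.0008)+v*lat
robot.servo_line([*tgt,.0163],speed=.025); robot.dwell(.2)
print(robot.read_force(),robot.read_position(),tgt,robot.read_t())
look(robot,"w5")
E
```

```text
plate [ 0.51985592 -0.00596956] recess [0.50898865 0.01093531] gap along/lat 0.020078371672668373 -0.0008549738943764845 prior 0.017241240604948783 -0.0008268621589304394 offset TCP->plate 0.03419263309111699
[ 0.5657143  -0.35998347 -0.49980647] [ 0.52972904 -0.01716227  0.01623579] [ 0.52969945 -0.01703829] 25.05
```

View pics/w5.png

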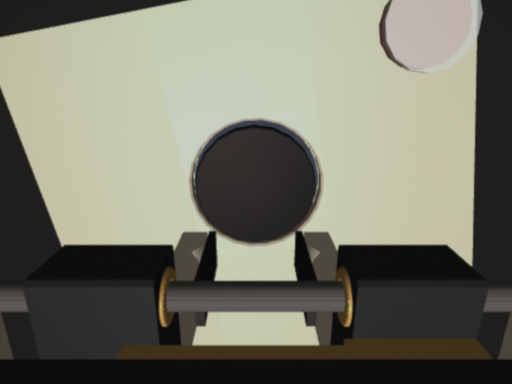

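The plate at (256,183) appears to have dropped inside the rim, with a thin even gap around it. I'll lift away and check its height and tilt by depth.

```bash
python3 - <<'E'
from h import *
from rig import robot
x=robot.read_position(); robot.servo_line([x[0],x[1],.13],speed=.12); robot.dwell(.2)
im,d,T=look(robot,"w6"); i=robot.camera_info("wrist");W=world(i,d,T);r=np.array([.5106,.0086])
R=np.hypot(*(np.moveaxis(W[...,:2]-r,-1,0))); 
def fit(m):
    c=np.linalg.lstsq(np.c_[W[m][:,:2]-r,np.ones(m.sum())],W[m][:,2],rcond=None)[0];return c.round(4),m.sum()
zok=(abs(W[...,2]-.045)<.015)
print("plate plane",fit((R<.026)&zok),"deck",fit((R>.036)&(R<.055)&zok&(im.max(2)>150)))
M=np.linalg.inv(T@i["T_tool_cam"]);q=M@[*r,.045,1];f=192/np.tan(np.radians(i["vfov"]/2));c=(i["cx"]+f*q[0]/q[2],i["cy"]+f*q[1]/q[2]);print(c,robot.read_t(),robot.read_force())
u,v=map(int,c);print("plate",measure(im,T,i,(u,v),.045,75))
for thr in(150,180):print(measure(im,T,i,(u,v),.045,thr))
cv2.imwrite("pics/w6c.png",cv2.resize(im[max(0,v-75):v+75,u-100:u+100,::-1],None,fx=4,fy=4))
E
```

```text
plate plane (array([-0.002 ,  0.0015,  0.0443]), np.int64(3268)) deck (array([-0.001 ,  0.0005,  0.0444]), np.int64(8385))
(np.float64(256.26174578589905), np.float64(143.41001096389135)) 26.45 [0.58197903 0.451555   0.50014914]
plate ((510.3291931152344, 8.304571151733398), (58.67717742919922, 59.52574157714844), 38.59645462036133)
((510.2575378417969, 8.81686019897461), (62.35198974609375, 62.55002212524414), 52.6629753112793)
((510.3096923828125, 8.781267166137695), (63.48038101196289, 63.70767593383789), 54.35334777832031)
```

View pics/w6c.png

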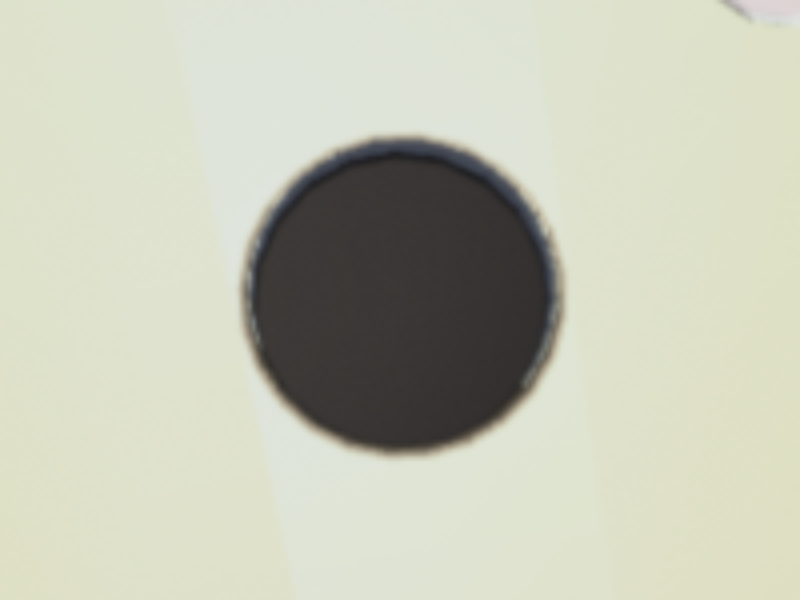

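The plate is flush with the deck: its top is at 0.0443 m against 0.0444 m for the deck, tilt is about 0.002 rad, and it is within 1 mm of the recess centre. The arm is clear, so I'm handing it in.

```bash
python3 -c "
from rig import robot
print(robot.job_done(),robot.read_t())"
```

```text
the job is handed in; nothing more can be done
the job is handed in; nothing more can be done
```

The stage plate was pushed into the recess and sits flush with the deck (about 1 mm off centre, about 0.002 rad tilt); the arm was clear and the job is handed in at about 26.5 s, with no verdict shown.

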